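# Fold in the tote's bail arm and stack the strip carton

### The arm

A 7-joint arm with a two-finger parallel gripper is mounted at the origin on a cart in front of the work surface, level with it; the furniture and walls round the work are solid. World frame = base frame: x ahead of the robot, y to its left, z up, the work surface at z = 0. Lengths are in m, angles in rad, forces in N, time in s.
With the tool pointing down it reaches from about 0.425 to 0.925 m from the base axis. Payload 6.8 kg.
Tool frame: the origin (TCP) lies midway between the tips of the shut fingers; the grasp point (between the pads) lies 19 mm behind it; z points along the fingers, y is the line along which they close (so a half turn about z gives the same grasp; the last joint's range is limited). The gripper opens to 85 mm and grips with 20 to 120 N. Pads are 22 mm wide; open, the fingers measure 114 mm over their backs; the gripper's body (76 mm by 85 mm) begins 54 mm behind the grasp point. The pads swing forward as they close: fully open they stand 13 mm farther back than shut.
Start: joints at [-1.381, 0.477, 0.022, 1.555, -0.011, 1.109, -0.083], TCP at [0.198, 0.645, 0.231] pointing down, gripper open.
Joint ranges: [-2.96, 2.96], [-0.34, 2.1], [-1.41, 1.46], [0.24, 2.44], [-1.37, 4.51], [0.17, 1.92], [-2.96, 2.96]. Speed limits (rad/s): [2.39, 2.39, 3.14, 3.14, 3.14, 3.14, 3.14].

### API

Orientations are given as a unit quaternion [w, x, y, z].
In Python, from station import * gives the robot as it stands. The module is installed in compiled form; this text tells all that it offers.
- The arm moves only by the shell command python3 -m jog 'ROWS' [OPENING] [FORCE]. ROWS is JSON, a list of rows, each an object of numbers: "x", "y", "z": the shift along the tool's x, y, z in m; "ax", "ay", "az": the turn, a rotation vector about the tool's x, y, z in rad. In form: [{"x": .., "y": .., "z": .., "ax": .., "ay": .., "az": ..}, ...]. A call has 1 to 12 rows; each row is the pose to reach, as a shift and turn from the pose commanded when the call began, along the tool's axes at that moment; what a row does not reach only later rows make up. A row lasts 1/10 s, in which the tool goes at most 50 mm and 8.59 degrees, less where a joint would pass 70% of its speed; a pose out of reach is approached as far as the arm can. A call with a gripper value outside its range is refused whole. OPENING is the opening, from 0 (shut) to 1 (fully open), set as the call begins (- or left out, the last holds). The fingers move at their own pace and stop on an object; FORCE is the grip in N (left out, the last holds). Time passes only in rows, so rows that repeat a pose let the fingers close. It gives the time, the measured TCP pose, the force, the opening and the grip force at its end, in the units of the state.
- get_obs(): the state, without advancing time (a new reading comes with each control period).
- read_camera(name): name is "scene" or "side" or "wrist"; returns the picture (400x640x3 uint8, red, green, blue); there is no depth.
- camera_params(name): a dict with "K" (3x3 intrinsics, pixels), "D" ([k1, k2, p1, p2, k3] as OpenCV has them; the pictures are not rectified), "origin" and "attitude" of the camera in the world. Camera axes: x right, y up, looking along -z (the intrinsics and any distortion apply to the point x, -y, -z); pixel columns grow to the right and rows downward; lengths in m; the calibration is good to about 2 mm. A picture is of the moment at which its call begins: read the wrist's pose just before it. camera_params takes no time and is no camera call; for the wrist camera it gives the pose at the moment of the call.
- hand_in(): hands the job in; it is judged then, once.
The state is a dict: "t": time; "q": joint angles; "joint_vel": joint speeds; "joint_torque": joint torques, N m; "eef_pos": TCP position; "tool_rot": TCP orientation; "contact_force": force on the tool from outside, world axes, zero at the start; "torque": the same for the moment, N m; "gripper_width": opening from 0.0 (shut) to 1.0 (fully open); "grasp_force": force on a finger pad.
Only numpy, scipy, OpenCV 4.12 (cv2) and the standard library are available. Lean on these libraries where they do the work, as an engineer would, in place of code of your own. Each camera call takes 0.05 s, during which the arm holds its last target. There are 200 camera calls.

### The job

One of the two wire bail arms of the grey tote is still swung outwards. Swing it in until it lies flat across the tote's mouth like the other one, then stand the smaller carton (the strip carton, not the larger flat one) upright on the two arms, centred on the tote and lengthwise along it, and let go.

Things in the scene. Friction and masses are not known exactly. Their poses are not given: they have to be found in the camera images.
- tote: Open grey plastic tote, 208 (x) x 124 (y) x 70 mm high, 1.4 kg, loose; flat cassettes inside, else empty. Origin: centre of its underside, z up. Two U-shaped arms of 8 mm steel wire pivot about y axes at x = +93 mm (the one that is out) and -93 mm (already in), z = 75 mm. Folded in, their crossbars span the mouth at x = +36 and -36 mm, upper faces at z = 79 mm. Pivot lugs: to z = 80.
- bail_out (a joint): Angle (rad) of the bail arm at the tote's +x end: 0 = folded in, flat over the mouth (a stop), 1.57 = straight up, about 2.1 to 2.7 = swung out beyond the tote's end (stop at 2.7), where it starts. Pivot to crossbar 57 mm. Stiff pivot: the arm stays where it is left and moves with about 1 N at the crossbar.
- bail_out_bar (a point): Middle of the crossbar of that arm, on the wire's centre line. Round steel wire of 8 mm; the bar is 108 mm wide over its legs and parallel to the tote's y axis. It can be pinched or pushed here from above.
- carton_mid (a point): Centre of the strip carton, a closed white box with a green end, 51 (x) x 110 (y) x 72 mm high (z up), about 0.12 kg, standing loose on the worktop; the centre is 36 mm above its underside. Grasp it across the 51 mm. A larger, flatter carton with a red end (96 x 165 x 58 mm) is a bystander.

How it is judged:
On the way:
1. the bail arm is folded in, with the carton not yet on the tote (value of joint bail_out below 0.17 rad and horizontal distance between carton_mid and tote above 0.1 m), for 0.2 s.
At the end, for the whole second after the job is handed in: The arm is folded in (within 0.17 rad of flat); the strip carton stands still, released and upright (0.12 rad) on both arms (centre 108 to 122 mm above the tote's underside), centred on the tote within 18 mm each way and along it within 0.2 rad; the tote stands level on the worktop (value of joint bail_out below 0.17 rad and x of carton_mid in the frame of tote between -0.018 and 0.018 m and y of carton_mid in the frame of tote between -0.018 and 0.018 m and z of carton_mid in the frame of tote between 0.108 and 0.122 m and angle between carton_mid's own z axis and vertical below 0.12 rad and angle between tote's own z axis and vertical below 0.1 rad and height (world z) of tote below 0.01 m and angle between the y axis of carton_mid and the x axis of tote, either way round below 0.2 rad); the robot touches nothing.
It also fails if it takes over 51 s, if anything falls off the work surface, if the arm or the gripper's body presses on something with over 40 N, if the wrist force passes 120 N, or if a joint passes its speed limit or range.

## Working session

There is one attempt and no reset: what is moved stays moved. The work goes in short steps, Python scripts to look and compute and a shell command to move; the robot and the scene stay as the last step left them, time stands still between calls to the robot, and variables do not carry over. Pictures are saved under pics/ and viewed, at most 10 in all, crops included, and the job is handed in when it is done.

```bash
mkdir -p pics; cat > h.py <<'E'
import numpy as np, cv2
from station import *
from scipy.spatial.transform import Rotation as R
def att(a):
    a=np.array(a,float)
    return a if a.shape==(3,3) else R.from_quat([a[1],a[2],a[3],a[0]]).as_matrix()
def ray(c,px):
    u=cv2.undistortPoints(np.array([[px]],float),np.array(c["K"]),np.array(c["D"]))[0,0]
    return np.array(c["origin"]),att(c["attitude"])@np.array([u[0],-u[1],-1.])
def onz(c,px,z):
    o,d=ray(c,px); return o+d*(z-o[2])/d[2]
def tool():
    o=get_obs(); return np.array(o["eef_pos"]),att(o["tool_rot"])
def shift(p):  # world target -> tool-axes shift from present
    e,r=tool(); return r.T@(np.array(p)-e)
E
python3 - <<'E'
from h import *
a=read_camera("scene");b=read_camera("side");w=read_camera("wrist")
for n,i in zip(("scene","side","wrist"),(a,b,w)): cv2.imwrite(f"pics/{n}0.png",i[:,:,::-1])
m=np.vstack([a,b])[:,:,::-1]
for n in("scene","side","wrist"):
    c=camera_params(n);print(n,c)
o=get_obs();print(o["t"],o["eef_pos"],o["tool_rot"],tool()[1].round(3))
E
```

```text
scene {'K': array([[464.12678204,   0.        , 328.0786901 ],
       [  0.        , 464.12678204, 196.97646105],
       [  0.        ,   0.        ,   1.        ]]), 'D': array([-0.02198022,  0.        ,  0.        ,  0.        ,  0.        ]), 'origin': array([ 0.0487511 , -0.47704313,  0.85050067]), 'attitude': array([ 0.88147745,  0.33290269, -0.12369664, -0.31124338])}
side {'K': array([[409.30957781,   0.        , 321.42262362],
       [  0.        , 409.30957781, 198.28227818],
       [  0.        ,   0.        ,   1.        ]]), 'D': array([-0.0998242,  0.       ,  0.       ,  0.       ,  0.       ]), 'origin': array([ 0.49861576, -0.78546432,  0.45846018]), 'attitude': array([0.84141516, 0.54014533, 0.01356019, 0.0089258 ])}
wrist {'K': array([[327.29641756,   0.        , 322.69716006],
       [  0.        , 327.29641756, 202.32969169],
       [  0.        ,   0.        ,   1.        ]]), 'D': array([-0.03582309,  0.        ,  0.        ,  0.        ,  0.        ]), 'origin': array([0.12068969, 0.66936292, 0.37305436]), 'attitude': array([ 0.79337871, -0.12982386, -0.09518639,  0.58705667])}
0.15 [0.19792406 0.64487585 0.23053428] [-5.31726367e-05  1.48322032e-01  9.88938866e-01 -7.00523554e-04] [[-0.956  0.293 -0.   ]
 [ 0.293  0.956 -0.001]
 [-0.    -0.001 -1.   ]]
```

View pics/scene0.png

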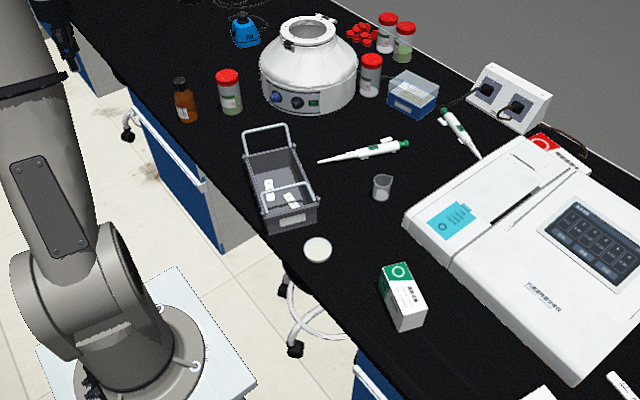

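View pics/side0.png

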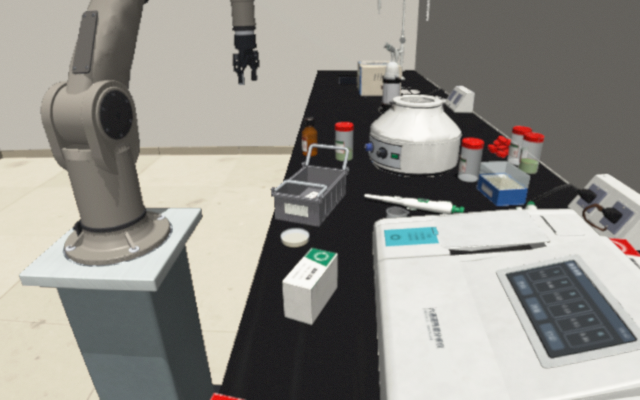

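The scene view shows the tote at about (280,180), with its raised bail bar from (243,130) to (288,125), and the strip carton at about (404,296). The side view shows the same layout, with the bail at the far (+y) end. I'll enlarge both for exact corners.

```bash
python3 - <<'E'
from h import *
a=cv2.imread("pics/scene0.png")
A=cv2.resize(a[115:240,235:335],None,fx=4,fy=4,interpolation=cv2.INTER_CUBIC)
B=cv2.resize(a[240:365,355:455],None,fx=4,fy=4,interpolation=cv2.INTER_CUBIC)
cv2.imwrite("pics/crop1.png",np.hstack([A,B]))
c=camera_params("scene")
for p in [(243,131),(286,126),(318,222),(270,232)]: print(p,onz(c,p,0.07).round(3))
for p in [(379,266),(410,262)]: print(p,onz(c,p,0.072).round(3))
E
```

```text
(243, 131) [0.465 0.367 0.07 ]
(286, 126) [0.563 0.315 0.07 ]
(318, 222) [0.43  0.013 0.07 ]
(270, 232) [0.335 0.055 0.07 ]
(379, 266) [ 0.455 -0.151  0.072]
(410, 262) [ 0.51  -0.183  0.072]
```

View pics/crop1.png

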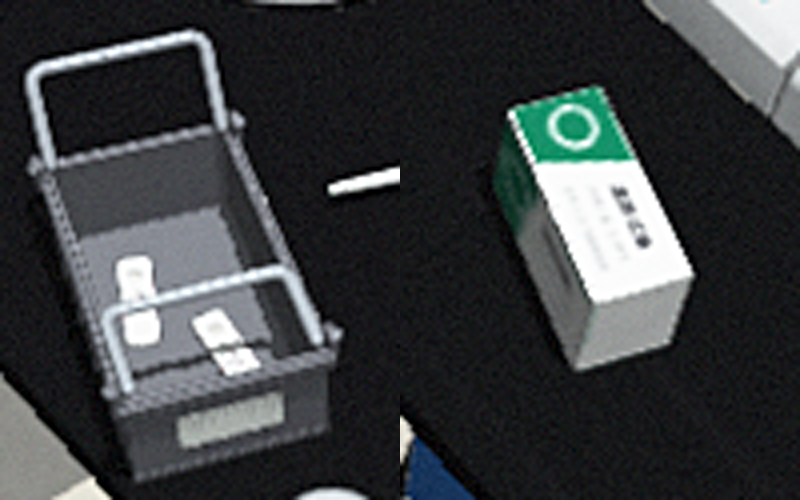

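The crop shows the tote lugs at crop pixels (38,163), (236,122), (110,395) and (335,332), and the folded-in bar from (112,315) to (290,270). The carton's top corners are (108,108), (203,88), (293,275) and (193,302) in the right half.

```bash
python3 - <<'E'
from h import *
c=camera_params("scene")
T=np.array([onz(c,(235+u/4-.4,115+v/4-.4),.077) for u,v in[(38,163),(236,122),(335,332),(110,395)]])
print(T.round(3),T.mean(0).round(3))
ax=(T[0]+T[1]-T[2]-T[3])/2; yaw=np.arctan2(ax[1],ax[0]);print("tote len",np.linalg.norm(ax),"yaw",yaw, "w",np.linalg.norm(T[0]-T[1]),np.linalg.norm(T[2]-T[3]))
b=np.array([onz(c,(235+u/4-.4,115+v/4-.4),.075) for u,v in[(115,312),(285,272)]]);print("inbar",b.round(3),b.mean(0).round(3))
ctr=T.mean(0);u=ax/np.linalg.norm(ax); print("inbar rel",(b.mean(0)-ctr)@u)
# out bar: intersect ray of bar centre with tote xz plane
o,d=ray(c,(235+122/4-.4,115+51/4-.4)); n=np.array([-u[1],u[0],0]); s=(ctr-o)@n/(d@n); p=o+s*d
print("outbar",p.round(3),"tote frame x",(p-ctr)@u, "ang", np.arctan2(p[2]-.075,-((p-ctr)@u-.093)))
C=np.array([onz(c,(355+u/4-.4,240+v/4-.4),.072) for u,v in[(108,108),(203,88),(293,275),(193,302)]])
ax=(C[0]+C[1]-C[2]-C[3])/2
print(C.round(3),C.mean(0).round(3),"len",np.linalg.norm(ax),"dir",np.arctan2(ax[1],ax[0]),np.linalg.norm(C[0]-C[1]),np.linalg.norm(C[2]-C[3]))
E
```

```text
[[0.415 0.281 0.077]
 [0.53  0.237 0.077]
 [0.471 0.062 0.077]
 [0.348 0.103 0.077]] [0.441 0.171 0.077]
tote len 0.18756944222156927 yaw 1.2253240879985492 w 0.12375592405884746 0.1293875997997557
inbar [[0.384 0.153 0.075]
 [0.478 0.118 0.075]] [0.431 0.135 0.075]
inbar rel -0.036652610067608116
outbar [0.479 0.277 0.134] tote frame x 0.11307679677644207 ang 1.9005792346487251
[[ 0.458 -0.156  0.072]
 [ 0.503 -0.177  0.072]
 [ 0.462 -0.276  0.072]
 [ 0.416 -0.257  0.072]] [ 0.46  -0.216  0.072] len 0.10864601124323107 dir 1.1757727535625186 0.05005260354554853 0.04999269700577863
```

```bash
python3 - <<'E'
from h import *
c=camera_params("scene")
for n,p,z in [("bottle base",(187,121),0),("jar base",(232,113),0),("cf base L",(264,98),0),("cf base mid",(300,115),0),("cf base R",(350,108),0),("bottle top",(180,79),.1),("pip tip",(318,162),0.01),("beaker",(381,200),0),("disc",(318,250),.01)]: print(n,onz(c,p,z).round(3))
ctr=np.array([.441,.171,0]);u=np.array([np.cos(1.225),np.sin(1.225),0])
for p in (ctr+.165*u+[0,0,.23],ctr+.155*u+[0,0,.117]): print(p.round(3),shift(p).round(3))
E
```

```text
bottle base [0.4  0.58 0.  ]
jar base [0.52  0.532 0.   ]
cf base L [0.633 0.534 0.   ]
cf base mid [0.67  0.401 0.   ]
cf base R [0.805 0.336 0.   ]
bottle top [0.43  0.634 0.1  ]
pip tip [0.583 0.207 0.01 ]
beaker [0.627 0.015 0.   ]
disc [ 0.411 -0.011  0.01 ]
[0.497 0.326 0.23 ] [-0.379 -0.217  0.001]
[0.494 0.317 0.117] [-0.379 -0.227  0.114]
```

```bash
P='{"x":-0.38,"y":-0.22,"z":0,"az":1.62}'; python3 -m jog '[{"x":-0.03,"y":-0.02,"az":0.14},{"x":-0.06,"y":-0.04,"az":0.28},{"x":-0.1,"y":-0.06,"az":0.42},{"x":-0.14,"y":-0.08,"az":0.56},{"x":-0.18,"y":-0.1,"az":0.7},{"x":-0.22,"y":-0.12,"az":0.84},{"x":-0.26,"y":-0.15,"az":0.98},{"x":-0.3,"y":-0.17,"az":1.12},{"x":-0.34,"y":-0.2,"az":1.26},{"x":-0.36,"y":-0.21,"az":1.4},{"x":-0.38,"y":-0.22,"az":1.54},{"x":-0.38,"y":-0.22,"az":1.62}]' 0 40; python3 - <<'E'
from h import *
o=get_obs();print(np.round(o["q"],2),tool()[0].round(3),tool()[1].round(3),o["t"])
ctr=np.array([.441,.171,0]);u=np.array([np.cos(1.225),np.sin(1.225),0]);
for x,z in((.155,.115),(.06,.115)):print(shift(ctr+x*u+[0,0,z]).round(3))
E
```

```text
[-1.38  0.48  0.02  1.56 -0.01  1.11 -0.08] [0.198 0.645 0.231] [[-0.956  0.293 -0.   ]
 [ 0.293  0.956 -0.001]
 [-0.    -0.001 -1.   ]] 0.15
[-0.379 -0.227  0.116]
[-0.374 -0.322  0.116]validation failed for argument at $[0]...
```

```bash
python3 -m jog '[{"x":-0.03,"y":-0.02,"z":0,"ax":0,"ay":0,"az":0.14},{"x":-0.06,"y":-0.04,"z":0,"ax":0,"ay":0,"az":0.28},{"x":-0.1,"y":-0.06,"z":0,"ax":0,"ay":0,"az":0.42},{"x":-0.14,"y":-0.08,"z":0,"ax":0,"ay":0,"az":0.56},{"x":-0.18,"y":-0.1,"z":0,"ax":0,"ay":0,"az":0.7},{"x":-0.22,"y":-0.12,"z":0,"ax":0,"ay":0,"az":0.84},{"x":-0.26,"y":-0.15,"z":0,"ax":0,"ay":0,"az":0.98},{"x":-0.3,"y":-0.17,"z":0,"ax":0,"ay":0,"az":1.12},{"x":-0.34,"y":-0.2,"z":0,"ax":0,"ay":0,"az":1.26},{"x":-0.36,"y":-0.21,"z":0,"ax":0,"ay":0,"az":1.4},{"x":-0.38,"y":-0.22,"z":0,"ax":0,"ay":0,"az":1.54},{"x":-0.38,"y":-0.22,"z":0,"ax":0,"ay":0,"az":1.62}]' 0 40; python3 - <<'E'
from h import *
o=get_obs();print(np.round(o["q"],2),tool()[0].round(3),tool()[1].round(3),o["t"])
ctr=np.array([.441,.171,0]);u=np.array([np.cos(1.225),np.sin(1.225),0]);
for x,z in((.155,.115),(.06,.115)):print(shift(ctr+x*u+[0,0,z]).round(3))
E
```

```text
t: 1.35
eef_pos: [0.4993, 0.3198, 0.2314]
tool_rot: [0.001, 0.822, 0.57, 0.0]
contact_force: [-0.4, -0.2, 0.2]
gripper_width: -0.003
grasp_force: 0.0
[-1.05  0.37  0.48  1.78 -0.19  1.04 -0.85] [0.499 0.32  0.231] [[ 0.35   0.937  0.001]
 [ 0.937 -0.35  -0.001]
 [-0.001  0.002 -1.   ]] 1.35
[-0.005 -0.005  0.116]
[-0.1   -0.003  0.116]
```

```bash
python3 -m jog '[{"x":0,"y":-0.004,"z":0.04,"ax":0,"ay":0,"az":0},{"x":0,"y":-0.004,"z":0.08,"ax":0,"ay":0,"az":0},{"x":0,"y":-0.004,"z":0.114,"ax":0,"ay":0,"az":0},{"x":-0.01,"y":-0.004,"z":0.114,"ax":0,"ay":0,"az":0},{"x":-0.02,"y":-0.004,"z":0.114,"ax":0,"ay":0,"az":0},{"x":-0.03,"y":-0.004,"z":0.114,"ax":0,"ay":0,"az":0},{"x":-0.04,"y":-0.004,"z":0.114,"ax":0,"ay":0,"az":0},{"x":-0.05,"y":-0.004,"z":0.114,"ax":0,"ay":0,"az":0},{"x":-0.06,"y":-0.004,"z":0.114,"ax":0,"ay":0,"az":0},{"x":-0.07,"y":-0.004,"z":0.114,"ax":0,"ay":0,"az":0},{"x":-0.08,"y":-0.004,"z":0.114,"ax":0,"ay":0,"az":0},{"x":-0.09,"y":-0.004,"z":0.117,"ax":0,"ay":0,"az":0}]'; python3 - <<'E'
from h import *
a=read_camera("scene")[:,:,::-1];b=read_camera("side")[:,:,::-1]
A=cv2.resize(a[90:240,220:345],None,fx=3,fy=3,interpolation=cv2.INTER_CUBIC)
B=cv2.resize(b[90:240,250:375],None,fx=3,fy=3,interpolation=cv2.INTER_CUBIC)
cv2.imwrite("pics/p1.png",np.hstack([A,B]))
ctr=np.array([.441,.171,0]);u=np.array([np.cos(1.225),np.sin(1.225),0]);
for x,z in((.036,.14),(.036,.08)):print(shift(ctr+x*u+[0,0,z]).round(3))
E
```

```text
t: 2.55
eef_pos: [0.4622, 0.2396, 0.1144]
tool_rot: [-0.0, 0.819, 0.574, 0.0]
contact_force: [0.5, 1.8, -1.0]
gripper_width: 0.001
grasp_force: 0.7
[-0.034  0.004 -0.026]
[-0.034  0.004  0.034]
```

View pics/p1.png

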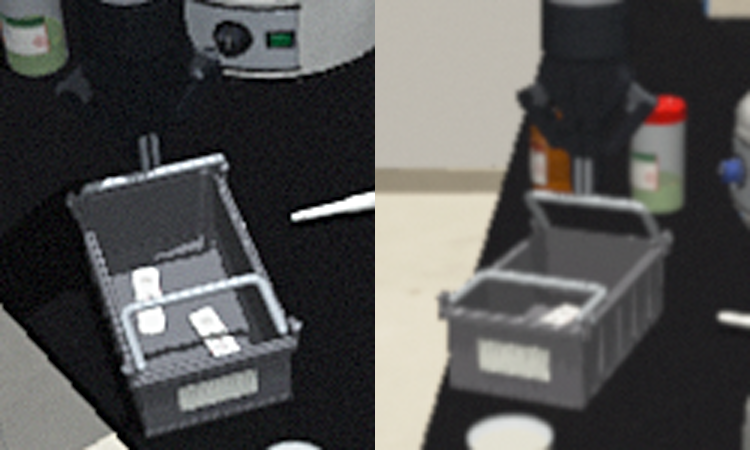

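The bail is now about halfway in at about 0.8 rad, with the fingers just behind its bar. I'll keep pushing inward so the tips ride over the bar, then press it down.

```bash
python3 -m jog '[{"x":-0.006,"y":0.004,"z":0,"ax":0,"ay":0,"az":0},{"x":-0.012,"y":0.004,"z":0,"ax":0,"ay":0,"az":0},{"x":-0.018,"y":0.004,"z":0,"ax":0,"ay":0,"az":0},{"x":-0.024,"y":0.004,"z":0,"ax":0,"ay":0,"az":0},{"x":-0.030,"y":0.004,"z":0.004,"ax":0,"ay":0,"az":0},{"x":-0.034,"y":0.004,"z":0.01,"ax":0,"ay":0,"az":0},{"x":-0.034,"y":0.004,"z":0.016,"ax":0,"ay":0,"az":0},{"x":-0.034,"y":0.004,"z":0.022,"ax":0,"ay":0,"az":0},{"x":-0.034,"y":0.004,"z":0.027,"ax":0,"ay":0,"az":0},{"x":-0.034,"y":0.004,"z":0.031,"ax":0,"ay":0,"az":0},{"x":-0.034,"y":0.004,"z":0.033,"ax":0,"ay":0,"az":0},{"x":-0.034,"y":0.004,"z":0.033,"ax":0,"ay":0,"az":0}]'
```

```text
t: 3.85
eef_pos: [0.4545, 0.2069, 0.081]
tool_rot: [0.0, 0.819, 0.574, -0.0]
contact_force: [0.2, -0.8, 0.3]
gripper_width: -0.001
grasp_force: 0.0
```

```bash
python3 -m jog '[{"x":0,"y":0,"z":0.002,"ax":0,"ay":0,"az":0},{"x":0,"y":0,"z":0.003,"ax":0,"ay":0,"az":0},{"x":0,"y":0,"z":0.003,"ax":0,"ay":0,"az":0}]'; python3 -m jog '[{"x":0,"y":0,"z":-0.03,"ax":0,"ay":0,"az":0},{"x":0,"y":0,"z":-0.08,"ax":0,"ay":0,"az":0},{"x":-0.03,"y":0,"z":-0.13,"ax":0,"ay":0,"az":0},{"x":-0.08,"y":0,"z":-0.15,"ax":0,"ay":0,"az":0},{"x":-0.13,"y":0.01,"z":-0.15,"ax":0,"ay":0,"az":0},{"x":-0.18,"y":0.02,"z":-0.15,"ax":0,"ay":0,"az":0},{"x":-0.2,"y":0.03,"z":-0.15,"ax":0,"ay":0,"az":0},{"x":-0.2,"y":0.03,"z":-0.15,"ax":0,"ay":0,"az":0}]' 1; python3 - <<'E'
from h import *
a=read_camera("scene")[:,:,::-1];w=read_camera("wrist")[:,:,::-1];cw=camera_params("wrist")
cv2.imwrite("pics/w2.png",w)
A=cv2.resize(a[115:240,235:335],None,fx=4,fy=4,interpolation=cv2.INTER_CUBIC)
cv2.imwrite("pics/p2.png",np.hstack([A,cv2.resize(w[:,:],(400,500))[:, :]]))
cv2.imwrite("pics/p2.png",A)
print(cw["origin"],cw["attitude"],tool()[0].round(3))
e,r=tool();print(shift((.46,-.216,.2)).round(3),np.round(get_obs()["q"],2))
E
```

```text
t: 4.15
eef_pos: [0.4549, 0.2071, 0.0789]
tool_rot: [-0.0, 0.819, 0.574, 0.0]
contact_force: [-0.8, 0.2, 6.0]
gripper_width: 0.001
grasp_force: 2.9
t: 4.95
eef_pos: [0.4142, 0.0043, 0.2286]
tool_rot: [-0.0, 0.821, 0.571, 0.001]
contact_force: [-0.8, 1.1, 0.2]
gripper_width: 0.995
grasp_force: 0.0
[0.44330972 0.08522325 0.37109625] [ 0.97217879 -0.15773119  0.02734202 -0.171002  ] [0.415 0.008 0.228]
[-0.195  0.119  0.028] [-0.82  0.02  0.67  2.18 -0.01  0.95 -0.49]
```

View pics/p2.png

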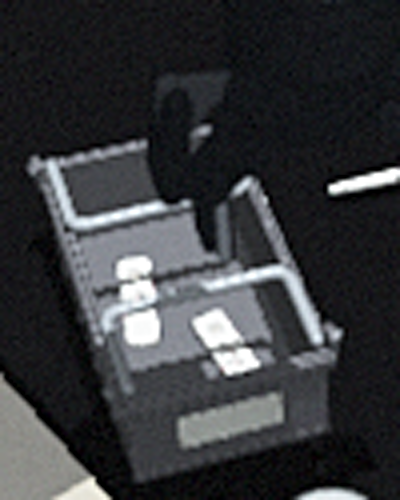

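View pics/w2.png

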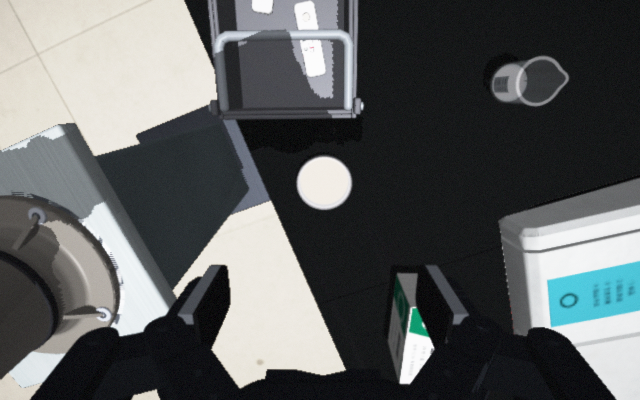

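The bail now lies flat and the tote hasn't moved. The wrist view shows the carton below and ahead, with its green end at about (405,305), so I'll move above it.

```bash
python3 -m jog '[{"x":-0.04,"y":0.024,"z":0,"ax":0,"ay":0,"az":0.04},{"x":-0.08,"y":0.048,"z":0,"ax":0,"ay":0,"az":0.04},{"x":-0.12,"y":0.072,"z":0,"ax":0,"ay":0,"az":0.04},{"x":-0.16,"y":0.1,"z":0,"ax":0,"ay":0,"az":0.04},{"x":-0.195,"y":0.119,"z":0,"ax":0,"ay":0,"az":0.04},{"x":-0.195,"y":0.119,"z":0.04,"ax":0,"ay":0,"az":0.04},{"x":-0.195,"y":0.119,"z":0.07,"ax":0,"ay":0,"az":0.04},{"x":-0.195,"y":0.119,"z":0.07,"ax":0,"ay":0,"az":0.04},{"x":-0.195,"y":0.119,"z":0.07,"ax":0,"ay":0,"az":0.04}]' 1; python3 - <<'E'
from h import *
w=read_camera("wrist")[:,:,::-1];a=read_camera("side")[:,:,::-1]
cv2.imwrite("pics/w3.png",w);cv2.imwrite("pics/s3.png",a)
e,r=tool();print(e.round(4),np.arctan2(r[1,0],r[0,0]),shift((.46,-.216,.035)).round(3),np.round(get_obs()["q"],2))
E
```

```text
t: 5.95
eef_pos: [0.4608, -0.2144, 0.1583]
tool_rot: [-0.0, 0.829, 0.559, -0.001]
contact_force: [0.0, -0.1, 0.4]
gripper_width: 0.995
grasp_force: 0.0
[ 0.4618 -0.215   0.1597] 1.1851855220271559 [-0.002 -0.002  0.125] [-0.32  0.37  0.79  2.06 -0.35  0.84  0.29]
```

View pics/w3.png

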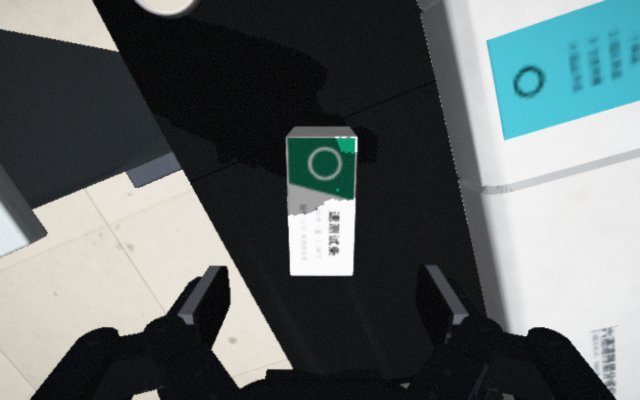

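The carton is aligned between the open fingers, with top corners at (286,137), (357,137), (354,275) and (290,275). I'll cast those onto the plane z = 0.072.

```bash
python3 - <<'E'
from h import *
c=camera_params("wrist")
C=np.array([onz(c,p,.072) for p in[(286,137),(357,137),(354,275),(290,275)]]);print(C.round(3))
m=C.mean(0);ax=(C[0]+C[1]-C[2]-C[3])/2;print(m.round(4),np.linalg.norm(ax),np.arctan2(ax[1],ax[0]),np.linalg.norm(C[0]-C[1]),np.linalg.norm(C[3]-C[2]))
e,r=tool();print(e.round(4),np.arctan2(r[1,0],r[0,0]),shift((m[0],m[1],.035)).round(4))
E
```

```text
[[ 0.459 -0.156  0.072]
 [ 0.505 -0.175  0.072]
 [ 0.465 -0.277  0.072]
 [ 0.417 -0.258  0.072]]
[ 0.4614 -0.2164  0.072 ] 0.10946071351244131 1.1885395452438154 0.04944408232464527 0.05137290190946676
[ 0.4618 -0.215   0.1597] 1.1851855220271559 [-1.600e-03 -1.000e-04  1.247e-01]
```

Both views agree, so I'll descend and grip.

```bash
python3 -m jog '[{"x":-0.001,"y":0,"z":0.03,"ax":0,"ay":0,"az":0},{"x":-0.001,"y":0,"z":0.06,"ax":0,"ay":0,"az":0},{"x":-0.001,"y":0,"z":0.09,"ax":0,"ay":0,"az":0},{"x":-0.001,"y":0,"z":0.11,"ax":0,"ay":0,"az":0},{"x":-0.001,"y":0,"z":0.124,"ax":0,"ay":0,"az":0},{"x":-0.001,"y":0,"z":0.124,"ax":0,"ay":0,"az":0}]' 1 && python3 -m jog '[{"x":0,"y":0,"z":0,"ax":0,"ay":0,"az":0},{"x":0,"y":0,"z":0,"ax":0,"ay":0,"az":0},{"x":0,"y":0,"z":0,"ax":0,"ay":0,"az":0},{"x":0,"y":0,"z":0,"ax":0,"ay":0,"az":0},{"x":0,"y":0,"z":0,"ax":0,"ay":0,"az":0},{"x":0,"y":0,"z":0,"ax":0,"ay":0,"az":0},{"x":0,"y":0,"z":0,"ax":0,"ay":0,"az":0},{"x":0,"y":0,"z":0,"ax":0,"ay":0,"az":0}]' 0 25; python3 - <<'E'
from h import *
e,r=tool();print(e.round(4))
print(shift((.441,.171,e[2]+.15)).round(4), shift((.441,.171,e[2]+.08)).round(4))
E
```

```text
t: 6.65
eef_pos: [0.4603, -0.2157, 0.034]
tool_rot: [-0.0, 0.83, 0.558, -0.0]
contact_force: [0.3, 0.5, 0.5]
gripper_width: 1.001
grasp_force: 0.0
t: 7.45
eef_pos: [0.4609, -0.2164, 0.0355]
tool_rot: [0.001, 0.83, 0.558, 0.001]
contact_force: [-0.7, 1.9, 7.4]
gripper_width: 0.583
grasp_force: 26.9
[ 0.4609 -0.2164  0.0355]
[ 0.3514 -0.1644 -0.1501] [ 0.3513 -0.1645 -0.0801]
```

The carton is gripped at opening 0.583 with 27 N. I'll check the tote pose from the earlier wrist picture while lifting.

```bash
python3 -m jog '[{"x":0,"y":0,"z":-0.02,"ax":0,"ay":0,"az":0},{"x":0,"y":0,"z":-0.05,"ax":0,"ay":0,"az":0},{"x":0.02,"y":-0.01,"z":-0.09,"ax":0,"ay":0,"az":0},{"x":0.05,"y":-0.023,"z":-0.13,"ax":0,"ay":0,"az":0},{"x":0.08,"y":-0.037,"z":-0.15,"ax":0,"ay":0,"az":0},{"x":0.12,"y":-0.056,"z":-0.15,"ax":0,"ay":0,"az":0},{"x":0.16,"y":-0.075,"z":-0.15,"ax":0,"ay":0,"az":0},{"x":0.19,"y":-0.09,"z":-0.15,"ax":0,"ay":0,"az":-0.02},{"x":0.21,"y":-0.098,"z":-0.15,"ax":0,"ay":0,"az":-0.04},{"x":0.21,"y":-0.098,"z":-0.15,"ax":0,"ay":0,"az":-0.04},{"x":0.21,"y":-0.098,"z":-0.15,"ax":0,"ay":0,"az":-0.04},{"x":0.21,"y":-0.098,"z":-0.15,"ax":0,"ay":0,"az":-0.04}]'; python3 - <<'E'
from h import *
c=camera_params("wrist");c0=dict(c,origin=[0.44330972,0.08522325,0.37109625],attitude=[0.97217879,-0.15773119,0.02734202,-0.171002])
b=[onz(c0,p,.075) for p in[(219,38),(352,38)]];l=[onz(c0,p,.077) for p in[(214,107),(360,105)]]
print(np.round(b,4),np.mean(b,0).round(4),np.mean(l,0).round(4),np.linalg.norm(b[0]-b[1]))
u=np.mean(b,0)-np.mean(l,0);print(np.arctan2(u[1],u[0]),np.linalg.norm(u),(np.mean(b,0)+.036*np.array([np.cos(1.225),np.sin(1.225),0])).round(4))
w=read_camera("wrist")[:,:,::-1];s=read_camera("scene")[:,:,::-1]
cv2.imwrite("pics/s4.png",s);cv2.imwrite("pics/w4.png",w)
e,r=tool();print(e.round(4),np.arctan2(r[1,0],r[0,0]),c["origin"],c["attitude"],get_obs()["gripper_width"])
E
```

```text
t: 8.65
eef_pos: [0.4484, 0.0142, 0.1844]
tool_rot: [0.0, 0.819, 0.574, 0.0]
contact_force: [0.6, -0.1, -1.3]
gripper_width: 0.579
grasp_force: 26.8
[[0.3782 0.1561 0.075 ]
 [0.4812 0.1183 0.075 ]] [0.4297 0.1372 0.075 ] [0.4109 0.0864 0.077 ] 0.10978048459961924
1.2165206365801349 0.054231774548068525 [0.4419 0.1711 0.075 ]
[0.4485 0.0141 0.1844] 1.2213943861486576 [0.47695809 0.09118373 0.32694091] [ 0.97209167 -0.15825874  0.02747313 -0.17098886] 0.5823863002828453
```

View pics/w4.png

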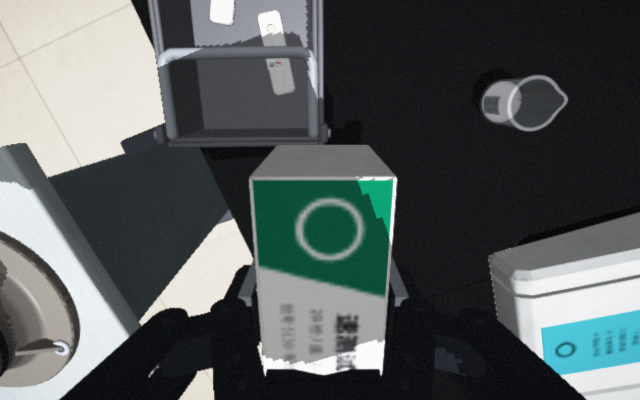

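The carton hangs straight at (322,270), with the tote's bar ahead from (158,55) to (318,53). The estimates agree on a tote centre of (0.4415, 0.171) and yaw of 1.222.

```bash
python3 - <<'E'
from h import *
print(shift((.4415,.171,.184)).round(4))
E
```

```text
[ 0.1451 -0.0603  0.0003]
```

```bash
python3 -m jog '[{"x":0.03,"y":-0.013,"z":0,"ax":0,"ay":0,"az":0},{"x":0.06,"y":-0.026,"z":0,"ax":0,"ay":0,"az":0},{"x":0.09,"y":-0.038,"z":0,"ax":0,"ay":0,"az":0},{"x":0.12,"y":-0.05,"z":0,"ax":0,"ay":0,"az":0},{"x":0.145,"y":-0.06,"z":0,"ax":0,"ay":0,"az":0},{"x":0.145,"y":-0.06,"z":0.02,"ax":0,"ay":0,"az":0},{"x":0.145,"y":-0.06,"z":0.04,"ax":0,"ay":0,"az":0},{"x":0.145,"y":-0.06,"z":0.055,"ax":0,"ay":0,"az":0},{"x":0.145,"y":-0.06,"z":0.06,"ax":0,"ay":0,"az":0},{"x":0.145,"y":-0.06,"z":0.06,"ax":0,"ay":0,"az":0},{"x":0.145,"y":-0.06,"z":0.06,"ax":0,"ay":0,"az":0}]'; python3 - <<'E'
from h import *
e,r=tool();print(shift((.4415,.171,.1145)).round(4),get_obs()["contact_force"])
s=read_camera("scene")[:,:,::-1];b=read_camera("side")[:,:,::-1]
A=cv2.resize(s[90:240,220:345],None,fx=3,fy=3,interpolation=cv2.INTER_CUBIC)
B=cv2.resize(b[90:240,250:375],None,fx=3,fy=3,interpolation=cv2.INTER_CUBIC)
cv2.imwrite("pics/p5.png",np.hstack([A,B]))
E
```

```text
t: 9.85
eef_pos: [0.442, 0.1717, 0.1249]
tool_rot: [0.0, 0.819, 0.574, 0.0]
contact_force: [0.3, 0.4, -0.3]
gripper_width: 0.58
grasp_force: 26.8
[-0.0009 -0.0002  0.0104] [ 0.2899924   0.38044874 -0.32336452]
```

View pics/p5.png

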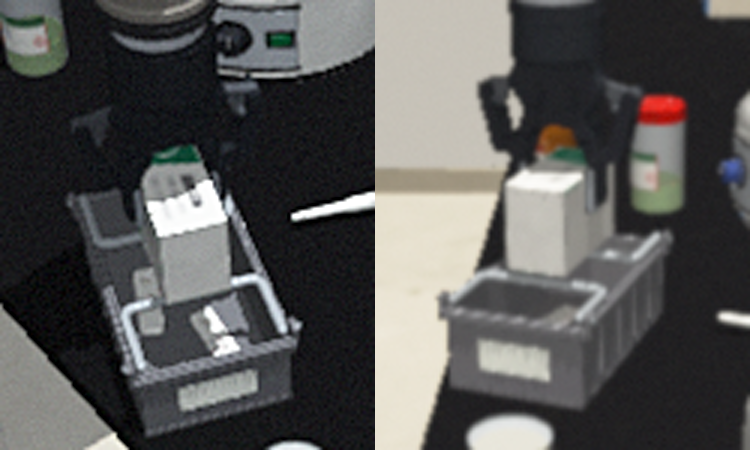

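The carton sits about 10 mm above both arms, centred and aligned. I'll lower it.

```bash
python3 -m jog '[{"x":-0.001,"y":0,"z":0.004,"ax":0,"ay":0,"az":0},{"x":-0.001,"y":0,"z":0.007,"ax":0,"ay":0,"az":0},{"x":-0.001,"y":0,"z":0.009,"ax":0,"ay":0,"az":0},{"x":-0.001,"y":0,"z":0.01,"ax":0,"ay":0,"az":0},{"x":-0.001,"y":0,"z":0.0105,"ax":0,"ay":0,"az":0},{"x":-0.001,"y":0,"z":0.0105,"ax":0,"ay":0,"az":0}]'
```

```text
t: 10.55
eef_pos: [0.4409, 0.1711, 0.1143]
tool_rot: [-0.0, 0.819, 0.574, -0.0]
contact_force: [-3.6, -0.4, 9.6]
gripper_width: 0.583
grasp_force: 28.1
```

Contact is made with about 10 N of support, so I'll release and rise straight up.

```bash
python3 -m jog '[{"x":0,"y":0,"z":-0.001,"ax":0,"ay":0,"az":0},{"x":0,"y":0,"z":-0.001,"ax":0,"ay":0,"az":0},{"x":0,"y":0,"z":-0.001,"ax":0,"ay":0,"az":0},{"x":0,"y":0,"z":-0.001,"ax":0,"ay":0,"az":0},{"x":0,"y":0,"z":-0.001,"ax":0,"ay":0,"az":0},{"x":0,"y":0,"z":-0.001,"ax":0,"ay":0,"az":0},{"x":0,"y":0,"z":-0.001,"ax":0,"ay":0,"az":0}]' 1 && python3 -m jog '[{"x":0,"y":0,"z":-0.01,"ax":0,"ay":0,"az":0},{"x":0,"y":0,"z":-0.03,"ax":0,"ay":0,"az":0},{"x":0,"y":0,"z":-0.06,"ax":0,"ay":0,"az":0},{"x":0,"y":0,"z":-0.1,"ax":0,"ay":0,"az":0},{"x":0,"y":0,"z":-0.14,"ax":0,"ay":0,"az":0},{"x":-0.03,"y":0,"z":-0.15,"ax":0,"ay":0,"az":0},{"x":-0.07,"y":0,"z":-0.15,"ax":0,"ay":0,"az":0},{"x":-0.11,"y":0,"z":-0.15,"ax":0,"ay":0,"az":0},{"x":-0.13,"y":0,"z":-0.15,"ax":0,"ay":0,"az":0},{"x":-0.13,"y":0,"z":-0.15,"ax":0,"ay":0,"az":0},{"x":-0.13,"y":0,"z":-0.15,"ax":0,"ay":0,"az":0}]'; python3 - <<'E'
from h import *
s=read_camera("scene")[:,:,::-1];w=read_camera("wrist")[:,:,::-1];c=camera_params("wrist")
A=cv2.resize(s[90:240,220:345],None,fx=3,fy=3,interpolation=cv2.INTER_CUBIC)
cv2.imwrite("pics/p6.png",np.hstack([A[:400],w[:,150:550]]))
print(c["origin"],c["attitude"],tool()[0])
E
```

```text
t: 11.25
eef_pos: [0.441, 0.1711, 0.1148]
tool_rot: [-0.0, 0.819, 0.574, -0.0]
contact_force: [-0.9, 0.1, 0.3]
gripper_width: 1.0
grasp_force: 0.0
t: 12.35
eef_pos: [0.3971, 0.049, 0.2653]
tool_rot: [-0.001, 0.819, 0.574, 0.001]
contact_force: [0.1, 0.6, -0.2]
gripper_width: 0.999
grasp_force: 0.0
[0.4255401  0.12680022 0.4076745 ] [ 0.97235525 -0.15821149  0.02697537 -0.16960754] [0.39730645 0.04968374 0.26513058]
```

View pics/p6.png

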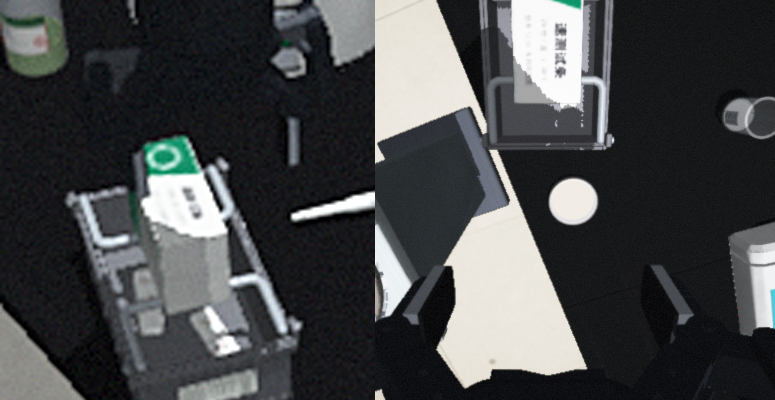

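The carton stands on both arms, upright and lengthwise. In the crop its top corners are about (145,141), (189,136), (228,225) and (155,233). I'll check the numbers.

```bash
python3 - <<'E'
from h import *
c=camera_params("scene");w=camera_params("wrist")
C=np.array([onz(c,(220+u/3-.3,90+v/3-.3),.151) for u,v in[(145,141),(189,136),(228,226)]])
print("centre scene",((C[0]+C[2])/2).round(3),np.linalg.norm(C[0]-C[1]),np.linalg.norm(C[1]-C[2]))
N=[onz(w,(u-225,v),.151) for u,v in[(513,102),(581,106)]];L=[onz(w,(u-225,v),.077) for u,v in[(487,140),(609,140)]]
u=np.array([np.cos(1.222),np.sin(1.222),0])
print("wrist centre",(np.mean(N,0)+.055*u).round(3),"tote",(np.mean(L,0)+.093*u).round(3),np.linalg.norm(N[0]-N[1]))
E
```

```text
centre scene [0.453 0.171 0.151] 0.033529446039567284 0.10311518241847958
wrist centre [0.442 0.171 0.151] tote [0.443 0.172 0.077] 0.05134691076062125
```

The wrist view puts the carton within about 1 mm of the tote centre, at the correct size. The scene corner I read sat in shadow: it gave a width of 33 mm instead of 51, so I'm discarding it.

```bash
python3 -c "
from station import *
print(hand_in())"
```

```text
the job is handed in; nothing more can be done
None
```

I folded the bail arm in flat, stood the strip carton upright on both arms, centred on the tote to within about 1 mm in the last wrist view, and handed the job in at about 12.5 s; no verdict was returned.

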